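# Make up two bolting kits in their tool inlays

### The arm

A 6-joint arm with a two-finger parallel gripper is mounted at the origin on a cart in front of the work surface, level with it; the furniture and walls round the work are solid. World frame = base frame: x ahead of the robot, y to its left, z up, the work surface at z = 0. Lengths are in m, angles in degrees, forces in N, time in s.
With the tool pointing down it reaches from about 0.35 to 0.875 m from the base axis. Payload 4.2 kg.
Tool frame: the origin (TCP) lies on the front face of the gripper's body, between the roots of the fingers; the fingertips stand finger_overhang ahead of it and the grasp point (between the pads) lies 51 mm ahead of it (finger_overhang is the distance from the TCP to the fingertips, in m); z points along the fingers, y is the line along which they close (so a half turn about z gives the same grasp; the last joint's range is limited). The gripper opens to 87 mm and grips with 3 to 60 N. Pads are 19 mm wide; open, the fingers measure 117 mm over their backs; the gripper's body (75 mm by 190 mm) begins 51 mm behind the grasp point.
Start: joints at [-51.818, 22.042, 0.453, 0, -68.411, -14.817], TCP at [0.248, -0.574, 0.292] pointing down, gripper open.
Joint ranges: [-179.83, 179.83], [-69.29, 118.12], [-61.27, 80.66], [-181.25, 117.63], [-171.15, -9.14], [-177.46, 177.46]. Speed limits (degrees/s): [159.86, 159.86, 180, 180, 180, 180].

### API

Orientations are given as a 3x3 rotation matrix whose columns are the frame's x, y, z axes.
In Python, from station import sense, capture, camera_model, finish_job, finger_overhang gives the robot as it stands. The module is installed in compiled form; this text tells all that it offers.
- The arm moves only by the tool jog_arm, never from a script. Its argument "rows" is a list that holds one entry, the list of rows, each a list of 4 numbers: the shift along the tool's x, y, z in m, then the turn about the tool's z in rad. A call has 1 to 20 rows; each row shifts and turns the commanded pose from where the row before left it, along the tool's axes as they then stand; what a row does not reach is not made up. A row lasts 1/8 s, in which the tool goes at most 62.5 mm and 10.7 degrees, less where a joint would pass 70% of its speed; a pose out of reach is approached as far as the arm can. A call is refused whole if a number of a shift passes 0.0625 or a number of a turn 0.188, either way. A call with a gripper value outside its range is refused whole. "claw" is the opening, from 0 (shut) to 1 (fully open), set as the call begins (left out, the last holds). The fingers move at their own pace and stop on an object; the grip force is fixed at half the most. Time passes only in rows, so rows that do not move let the fingers close. It gives the time, the measured TCP pose, the force, the opening and the grip force at its end, in the units of the state.
- sense(): the state, without advancing time (a new reading comes with each control period).
- capture(name): name is "scene" or "top"; returns the picture (480x640x3 uint8, red, green, blue); there is no depth.
- camera_model(name): a dict with "fovy" (degrees; the focal length in pixels is half the picture's height over the tangent of half this angle, whatever the lens; pixels are square), "cx", "cy" (the principal point, pixels), "k1" (the pictures are not rectified: a ray, as slopes to the right and down, at radius r is drawn at 1 + k1 r^2 times it, then the intrinsics apply), "eye" and "rotation" of the camera in the world. Camera axes: x right, y down, z forward; pixel columns grow to the right and rows downward; lengths in m; the calibration is good to about 2 mm. A picture is of the moment at which its call begins. camera_model takes no time and is no camera call.
- finish_job(): hands the job in; it is judged then, once.
The state is a dict: "time_s": time; "joints": joint angles; "joint_velocities": joint speeds; "effort": joint torques, N m; "tcp_pos": TCP position; "ee_rot": TCP orientation; "wrist_force": force on the tool from outside, world axes, zero at the start; "moment": the same for the moment, N m; "gripper_width": opening from 0.0 (shut) to 1.0 (fully open); "gripper_force": force on a finger pad.
Only numpy, scipy, OpenCV 4.12 (cv2) and the standard library are available. Lean on these libraries where they do the work, as an engineer would, in place of code of your own. Each camera call takes 0.05 s, during which the arm holds its last target. There are 200 camera calls.

### The job

Make up the two bolting kits for the next jobs. The inlay with the yellow floor gets the big wrench, the long bolt and the pin punch that lines up the holes; the one with the blue floor gets the small wrench and the short bolt. Lay each part right down flat in the cut-out made for its shape, either way round, let go of it. The loose nut belongs to neither kit: leave it where it lies.

Things in the scene. Friction and masses are not known exactly. Their poses are not given: they have to be found in the camera images.
- yellow_tray: Fixed 284 x 134 mm inlay: 7 mm black layer on a block, box cut-outs with yellow floor (28, black top 35 mm above bench), 6 mm play all round; grey 42 mm finger troughs (as deep) cross their middles along y, from the tray's edge to 48 mm past. Origin: underside centre, x along length. Cut-outs (centre x, y; size, mm): wrench 0, -34; 255 x 50. Long bolt -76, 34; 102 x 38. Punch 57, 34; 142 x 23.
- blue_tray: Fixed 205 x 126 mm inlay: 7 mm black layer on a block, box cut-outs with blue floor (28, black top 35 mm above bench), 6 mm play all round; grey 42 mm finger troughs (as deep) cross their middles along y, from the tray's edge to 48 mm past. Origin: underside centre, x along length. Cut-outs (centre x, y; size, mm): wrench 0, -31; 181 x 39. Short bolt 0, 33; 71 x 34.
- large_wrench: The bigger of two bright combination wrenches, 243 x 38 x 10 mm, 0.22 kg, lying flat. Origin: centre of its outline, on the underside; x along the length, open jaw toward +x (up to 38 mm wide), ring at -x (34 mm wide), z up. At the origin the fingers meet it about 25 mm apart (its solid shape tapers straight from jaw to ring).
- small_wrench: The smaller of two bright combination wrenches, 169 x 27 x 8 mm (6 mm thick at the shank), 0.10 kg, lying flat. Origin: centre of its outline, on the underside; x along the length, open jaw toward +x (27 mm wide), ring at -x (24 mm wide), z up. At the origin the fingers meet it about 18 mm apart.
- long_bolt: The longer hex bolt, 90 mm long, head 26 x 23 mm across, 0.085 kg, lying on its side. Origin: midway along it, on its axis, about 9 mm above what it lies on; x along the bolt, to the tip; it balances 8 mm toward the head. Solid shape tapers straight from head to tip, about 21 mm thick at the balance. It may roll on its flats.
- short_bolt: The shorter hex bolt, 59 mm long, head 22 x 20 mm across, 0.055 kg, lying on its side. Origin: midway along it, on its axis, about 8 mm above what it lies on; x along the bolt, to the tip; it balances 5 mm toward the head. Solid shape tapers straight from head to tip, about 18 mm thick at the balance. It may roll on its flats.
- pin_punch: Dark steel pin punch, a round rod 130 mm long, up to 11 mm thick, 0.065 kg, lying on its side. Origin: midway along it, on its axis, about 5 mm above what it lies on; x along the punch. It may roll.
- hex_nut: Bystander: loose bright hex nut, 39 x 34 x 16 mm, lying flat in front of the right-hand inlay. Origin: centre of its underside. Also about, fixed and solid: the parts cabinet at the back left (270 mm high, front at x = 0.65 m, y = 0.25 to 0.57 m), bottles and cans behind x = 0.69 m, the toggle clamp at the front right (106 mm high, around x = 0.39, y = -0.45 m).
Things that resemble listed ones, but are neither listed nor needed, are in the scene too. Leave any green look-alike of the long_bolt alone.

How it is judged:
By the outcome, as a careful person would: the job done as asked, in the order asked, and still so for the second after the job is handed in, with the robot touching nothing.
It also fails if it takes over 128 s, if anything falls off the work surface, if the arm or the gripper's body presses on something with over 40 N, if the wrist force passes 120 N, or if a joint passes its speed limit or range.

## Working session

There is one attempt and no reset: what is moved stays moved. The work goes in short steps, Python scripts to look and compute and a tool call to move; the robot and the scene stay as the last step left them, time stands still between calls to the robot, and variables do not carry over. Pictures are saved under pics/ and viewed, at most 18 in all, crops included, and the job is handed in when it is done.

Besides the shell and the picture viewer there is one more tool, called after "Emit:" in YAML: its name, and indented under it one key for each argument. jog_arm: Moves the arm, as the interface text tells. Its arguments: {"type":"object","properties":{"rows":{"type":"array"},"claw":{"type":"number"}},"required":["rows"]}

```bash
mkdir -p pics
python3 - <<'E'
from station import *
import cv2,json
print(sense()); print(finger_overhang)
for n in("scene","top"):
    im=capture(n); cv2.imwrite(f"pics/{n}0.png",im[:,:,::-1]); print(n,camera_model(n))
E
```

```text
{'time_s': 0.0, 'joints': array([-5.18193441e+01,  2.20919471e+01,  3.78305079e-01, -2.95449824e-02,
       -6.84133889e+01, -1.48174548e+01]), 'joint_velocities': array([-0.01264617, -0.02423099,  0.05280922, -0.02422058,  0.03703197,
       -0.00187938]), 'effort': array([-7.60881339e-04, -3.90659988e+01,  1.87408125e+01,  4.22001198e+00,
        1.10484267e-02, -2.23793527e-04]), 'tcp_pos': array([ 0.24769287, -0.57331278,  0.29113545]), 'ee_rot': array([[-9.18084885e-01, -3.96382589e-01, -9.93549977e-04],
       [-3.96383820e-01,  9.18082626e-01,  2.03914902e-03],
       [ 1.03877804e-04,  2.26593903e-03, -9.99997427e-01]]), 'wrist_force': array([ 0.34815947, -1.43803506, -0.13897857]), 'moment': array([-0.02290222, -0.00850645,  0.01629285]), 'gripper_force': 0.0, 'gripper_width': 1.0025573645777095}
0.0697
scene {'fovy': 49.408828330140736, 'cx': 307.0411371395217, 'cy': 242.72891331984246, 'k1': -0.024214175201351797, 'eye': array([-0.31789104, -0.52840698,  1.12009979]), 'rotation': array([[ 0.53746314, -0.63567781,  0.5541183 ],
       [-0.84322804, -0.41290278,  0.344206  ],
       [ 0.00999287, -0.65224612, -0.75794138]])}
top {'fovy': 48.90201575659266, 'cx': 320.8815523920692, 'cy': 235.30247490779698, 'k1': -0.06760268069107568, 'eye': array([ 0.40945959, -0.0282577 ,  1.13681624]), 'rotation': array([[-0.01407729, -0.99882515,  0.04636975],
       [-0.9998089 ,  0.01343175, -0.0142039 ],
       [ 0.01356439, -0.04656084, -0.99882336]])}
```

View pics/scene0.png

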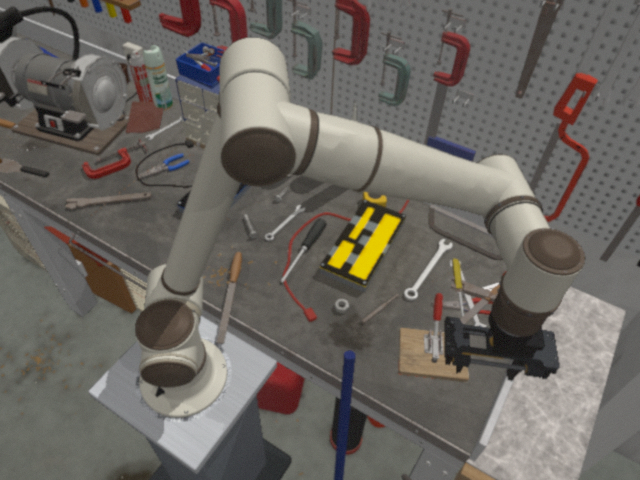

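View pics/top0.png

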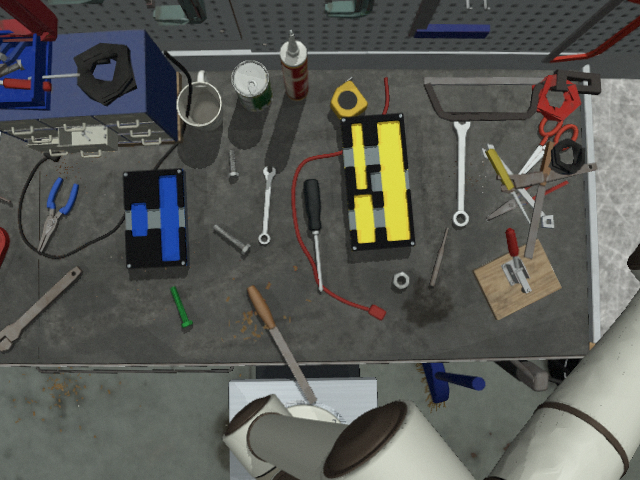

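The top view shows the large wrench at (461,172), the small wrench at (267,205) and the bright long bolt at (233,238). The short bolt is at (233,163), the punch at (440,257) and the nut at (401,281). The yellow tray is at (378,181) and the blue tray at (155,217). 

Look-alikes to avoid:
- green bolt (181,307)
- rusty wrench (40,308)
- screwdriver (315,235)
- file (282,340)

Sizes will confirm the choice.

```bash
cat > h.py <<'E'
import numpy as np, cv2
from station import *
def f(c): return 240/np.tan(np.radians(c['fovy']/2))
def ray(name,uv):
    c=camera_model(name); K=np.array([[f(c),0,c['cx']],[0,f(c),c['cy']],[0,0,1]])
    p=cv2.undistortPoints(np.float64(uv).reshape(-1,1,2),K,np.array([c['k1'],0,0,0.])).reshape(-1,2)
    return c['eye'],np.c_[p,np.ones(len(p))]@c['rotation'].T
def cast(name,uv,z):
    e,d=ray(name,uv); return e+d*((z-e[2])/d[:,2])[:,None]
def proj(name,P):
    c=camera_model(name); q=(np.atleast_2d(P)-c['eye'])@c['rotation']; q=q[:,:2]/q[:,2:]
    q=q*(1+c['k1']*(q**2).sum(1))[:,None]; return q*f(c)+[c['cx'],c['cy']]
def tri(uv1,uv2):  # top, scene -> point, gap
    e1,d1=ray('top',uv1);e2,d2=ray('scene',uv2);d1=d1[0]/np.linalg.norm(d1);d2=d2[0]/np.linalg.norm(d2)
    t=np.linalg.lstsq(np.c_[d1,-d2],e2-e1,rcond=None)[0]; a=e1+t[0]*d1;b=e2+t[1]*d2
    return (a+b)/2,np.linalg.norm(a-b)
def blob(m,roi):
    x,y,w,h=roi; k=np.zeros_like(m,np.uint8); k[y:y+h,x:x+w]=m[y:y+h,x:x+w]
    cs,_=cv2.findContours(k,cv2.RETR_EXTERNAL,cv2.CHAIN_APPROX_NONE); return max(cs,key=cv2.contourArea)[:,0,:]
def rect(P): # metric min rect of Nx3 points: centre, long, short, angle of long axis
    (c,(w,h),a)=cv2.minAreaRect(np.float32(P[:,:2]*1000))
    if w<h: w,h,a=h,w,a+90
    return np.round([*c,w,h,(a+90)%180-90],1)
def go(xyz,ang): # ang: world angle of the closing axis, deg; gives turn (rad) then shift in tool frame after turn
    s=sense(); R=s['ee_rot']; a=np.degrees(np.arctan2(R[1,1],R[0,1])); d=(ang-a+90)%180-90
    t=-np.radians(d); b=np.radians(a+d); y=np.array([np.cos(b),np.sin(b),0]); z=np.array([0,0,-1.]); x=np.cross(y,z)
    D=np.array(xyz)-s['tcp_pos']; print('tcp',s['tcp_pos'].round(4),'yaw',round(a,1),'turn rad',round(t,3),'shift xyz',np.round([D@x,D@y,D@z],4),'t',round(s['time_s'],2),'j',s['joints'].round(0))
E
cat > m.py <<'E'
from h import *
im=cv2.imread('pics/top0.png').astype(int); g=im.max(2); b,gr,r=im[...,0],im[...,1],im[...,2]
br=((g>118)).astype(np.uint8)
print('bench grey',np.median(g[200:300,380:450]),'punch px',g[245:270,440])
for n,roi,z in [('lw',(440,110,45,125),.01),('sw',(250,155,35,95),.008),('lb',(205,215,52,45),.012),('sb',(222,140,22,45),.01),('nut',(385,265,35,35),.016)]:
    c=blob(br,roi); print(n,rect(cast('top',c,z)),c.min(0),c.max(0))
pm=(g<62).astype(np.uint8)
for n,m,rois in [('Y',(r>150)&(gr>120)&(b<90),[(376,110,40,140),(340,110,35,80),(340,190,35,60)]),('B',(b>110)&(r<80),[(156,165,30,90),(125,180,30,75)])]:
    for roi in rois:
        c=blob(m.astype(np.uint8),roi); print(n,rect(cast('top',c,.028)))
for n,roi in [('Ytray',(335,105,85,150)),('Btray',(115,160,80,115))]:
    m=cv2.morphologyEx((g<45).astype(np.uint8),cv2.MORPH_OPEN,np.ones((3,3)));c=blob(m,roi);print(n,rect(cast('top',c,.035)))
t=im[105:345,110:510].astype(np.uint8)
cv2.imwrite('pics/crop1.png',cv2.resize(t,None,fx=2,fy=2,interpolation=cv2.INTER_CUBIC))
E
python3 m.py
```

```text
bench grey 76.0 punch px [ 68  62  52  80  89  96 104 110 116 118 117 121 117 119 117 113 110 104
  83  78  72  73  75  75  72]
lw [ 593.5 -351.5  227.7   35.4   -2.4] [453 121] [470 225]
sw [528.5  72.5 164.1  24.4  -4.6] [258 167] [274 243]
lb [437.6 117.   17.5   7.7 -31.5] [243 245] [249 251]
sb [597.3 141.7  15.1   6.5  89.2] [230 172] [237 175]
nut [ 365.1 -213.2   31.9   29.9   -1.1] [394 272] [408 287]
Y [ 575.2 -198.8  252.9   52.     3.6]
Y [ 628.3 -126.2  138.4   23.8    4.3]
Y [ 495.2 -135.6  100.7   38.3    4.6]
B [507.  276.2 164.6  40.5   3. ]
B [4.985e+02 3.400e+02 6.410e+01 3.430e+01 2.000e-01]
Ytray [ 657.3 -157.9  138.6  117.5  -88.3]
Btray [439.1 302.3 129.4  82.7 -87.1]
```

View pics/crop1.png

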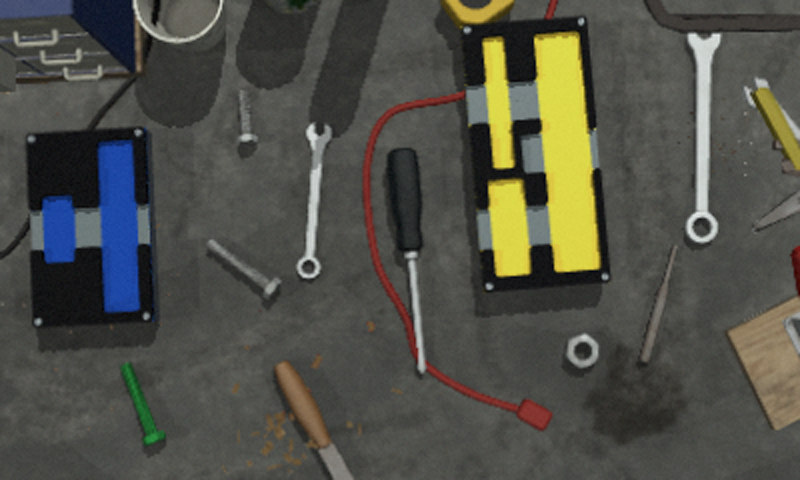

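The crop confirms the choices: all the bright parts have the sizes described, and the green bolt at crop (142,405) is the look-alike. Next I'll fix the bolt, punch and blue masks and check heights in the scene view.

```bash
cat > m2.py <<'E'
from h import *
im=cv2.imread('pics/top0.png'); sc=cv2.imread('pics/scene0.png')
def masks(im):
    i=cv2.GaussianBlur(im,(3,3),0).astype(int); b,g,r=i[...,0],i[...,1],i[...,2]; mx=i.max(2)
    med=cv2.medianBlur(im.max(2),31).astype(int)
    return dict(br=mx>med+14,blue=(b>85)&(r<b-45),yel=(r>120)&(g>100)&(b<90),dark=(mx<med-14), pu=(r-b>8)|(mx>med+14))
M={k:v.astype(np.uint8) for k,v in masks(im).items()}; S={k:v.astype(np.uint8) for k,v in masks(sc).items()}
for n,k,roi,z in [('lw','br',(440,110,45,125),.008),('sw','br',(250,155,35,95),.006),('lb','br',(205,215,52,45),.01),('sb','br',(222,140,22,45),.008),('pp','pu',(425,225,30,68),.006),('Bw','blue',(155,165,30,95),.028),('Bb','blue',(125,190,26,60),.028)]:
    c=blob(M[k],roi); print(n,rect(cast('top',c,z)),c.min(0),c.max(0))
def cen(m,roi): return np.array(cv2.minAreaRect(blob(m,roi))[0])
# heights
a=cen(M['yel'],(376,110,40,140)); b=cen(S['yel'],(340,205,60,80)); print('Y',a,b,tri(a,b))
c=blob(M['br'],(440,110,45,125)); d=blob(S['br'],(400,232,55,72))
print('lw',tri(cen(M['br'],(440,110,45,125)),cen(S['br'],(400,232,55,72))))
print('sw',tri(cen(M['br'],(250,155,35,95)),cen(S['br'],(260,203,47,42))))
for n,P in [('lb',(.455,.145,.01)),('sb',(.6,.15,.01)),('pp',(.42,-.3,.006)),('Bw',(.5,.276,.028))]: print(n,proj('scene',P))
x=np.vstack([cv2.resize(sc[190:310,220:460],None,fx=3,fy=3,interpolation=cv2.INTER_CUBIC)])
cv2.imwrite('pics/crop2.png',x)
E
python3 m2.py
```

```text
lw [ 593.3 -351.   231.2   37.7   -2.3] [452 121] [470 226]
sw [528.9  71.8 168.5  28.4  -4. ] [258 166] [275 244]
lb [463.5 146.6  87.4  21.3  49. ] [214 224] [249 252]
sb [621.6 141.7  54.5  19.4  -0.8] [229 150] [238 175]
pp [ 413.2 -299.7  127.9   10.8  -17.1] [430 228] [448 285]
Bw [503.  275.7 177.5  41.2   3.1] [159 176] [179 259]
Bb [4.997e+02 3.389e+02 6.980e+01 3.630e+01 3.000e-01] [131 203] [148 236]
Y [393.06210327 180.74484253] [374.52346802 245.71121216] (array([ 0.57305113, -0.19648394,  0.02967164]), np.float64(0.004906673544253259))
lw (array([ 0.59131122, -0.34903144,  0.01247123]), np.float64(0.0008315420015561509))
sw (array([0.52677445, 0.0740415 , 0.00687436]), np.float64(0.005653745307743184))
lb [[250.23958065 226.99290752]]
sb [[277.46034706 196.76941091]]
pp [[382.51424835 306.63371933]]
Bw [[223.51436858 195.97099975]]
```

View pics/crop2.png

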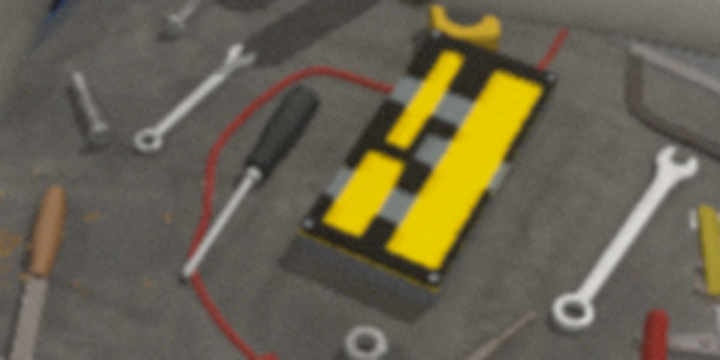

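Measured heights agree with the text: yellow floor 0.030, wrench tops 0.012 and 0.007. Crop2 shows the yellow tray, both wrenches and the bolts lying clear. The large wrench reads short (231 mm against 243), so I'll check its ends.

```bash
cat > m3.py <<'E'
from m2 import *
c=blob(M['br'],(440,105,45,130)); d=blob(S['br'],(400,230,60,75))
for n,p in(('top',c),('scene',d)):
    P=cast(n,p,.005); print(n,rect(P),'x range',P[P[:,0].argmin()].round(3),P[P[:,0].argmax()].round(3))
E
python3 m3.py|tail -2
python3 - <<'E'
import cv2,numpy as np
a=cv2.imread('pics/top0.png')[105:235,430:490];b=cv2.imread('pics/scene0.png')[225:310,395:470]
a=cv2.resize(a,None,fx=4.5,fy=4.5,interpolation=cv2.INTER_CUBIC);b=cv2.resize(b,None,fx=6,fy=6,interpolation=cv2.INTER_CUBIC)
o=np.zeros((590,760,3),np.uint8);o[:a.shape[0],:a.shape[1]]=a;o[:b.shape[0],290:290+b.shape[1]]=b;cv2.imwrite('pics/crop3.png',cv2.convertScaleAbs(o,alpha=1.3,beta=30))
E
```

```text
top [ 593.8 -351.9  231.8   37.8   -2.3] x range [ 0.478 -0.35   0.005] [ 0.709 -0.34   0.005]
scene [ 602.  -348.1  246.2   41.4   -2.2] x range [ 0.479 -0.347  0.005] [ 0.726 -0.341  0.005]
```

View pics/crop3.png

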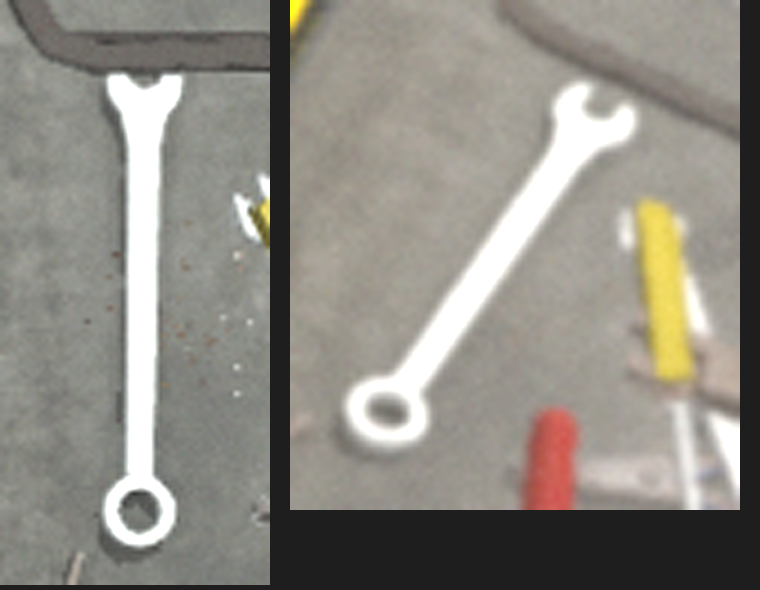

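The top view shows the hacksaw frame hiding the jaw tips at (462,120), while in the scene view they are free. The ring end at x=0.478 sets the centre at about (0.5995, -0.3515). I'll check the saw frame's height, then go.

Run:
```python
from h import *
print('frame',tri((443.3,118.3),(432.5,227.5)),proj('scene',(.72,-.36,.0)),cast('top',[(445,118),(520,118)],.1),cast('scene',[(432,227),(468,247)],.03))
go((.5995,-.3515,.20),90-2.3)
```

```text
frame (array([ 0.70344551, -0.3053668 ,  0.04863731]), np.float64(0.00042216406138958427)) [[449.21630928 243.17892275]] [[ 0.69004744 -0.29558456  0.1       ]
 [ 0.68993464 -0.44955107  0.1       ]] [[ 0.72240161 -0.29966051  0.03      ]
 [ 0.70754953 -0.41361856  0.03      ]]
tcp [ 0.2477 -0.5734  0.2913] yaw 113.4 turn rad 0.448 shift xyz [-0.3426  0.2358  0.0913] t 0.1 j [-52.  22.   0.  -0. -68. -15.]
```

Emit:
jog_arm:
  rows:
    - [[0,0,0.015,0.149],[0,0,0.015,0.149],[0,0,0.015,0.149],[-0.0428,0.0295,0,0],[-0.0428,0.0295,0,0],[-0.0428,0.0295,0.005,0],[-0.0428,0.0295,0.005,0],[-0.0428,0.0295,0.005,0],[-0.0428,0.0295,0.01,0],[-0.0428,0.0295,0.01,0],[-0.0428,0.0295,0.01,0],[0,0,0,0],[0,0,0,0]]
  claw: 0.4

```text
time_s: 1.72
tcp_pos: [0.5989, -0.3512, 0.2016]
ee_rot: [[-0.999, 0.039, -0.002], [0.039, 0.999, 0.0], [0.002, 0.0, -1.0]]
wrist_force: [-0.4, 0.4, 0.2]
gripper_width: 0.401
gripper_force: 0.0
```

Run:
```python
from h import *
cv2.imwrite('pics/t1.png',capture('top')[:,:,::-1]);s=capture('scene')[:,:,::-1];cv2.imwrite('pics/s1.png',s)
go((.5995,-.3515,.0715),90-2.3); print(sense()['gripper_width'])
```

```text
tcp [ 0.5983 -0.3521  0.2025] yaw 87.7 turn rad -0.0 shift xyz [-0.0011  0.0006  0.131 ] t 1.82 j [-17.  32.   4.   0. -62. -75.]
0.3959066416750027
```

View pics/s1.png

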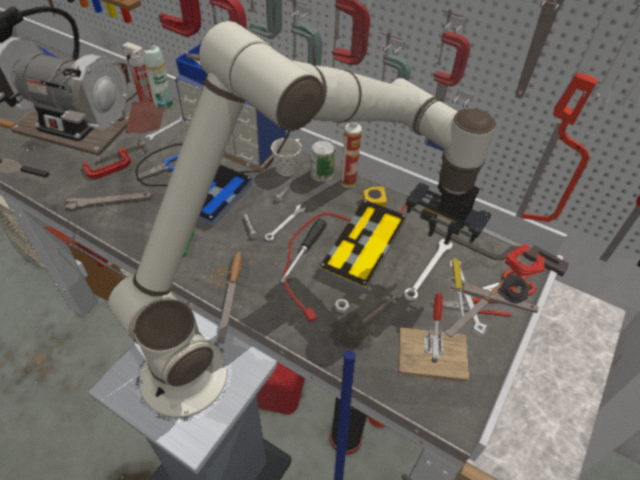

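The scene view shows the gripper above the large wrench at (430,270), and the blue tray at (222,190) is now visible. I'll go down and grasp.

Emit:
jog_arm:
  rows:
    - [[-0.001,0.0005,0.03,0],[0,0,0.03,0],[0,0,0.03,0],[0,0,0.025,0],[0,0,0.01,0],[0,0,0.005,0],[0,0,0,0]]

```text
time_s: 2.7
tcp_pos: [0.6005, -0.3513, 0.0731]
ee_rot: [[-0.999, 0.039, 0.001], [0.039, 0.999, -0.001], [-0.001, -0.0, -1.0]]
wrist_force: [0.1, -0.2, 0.1]
gripper_width: 0.401
gripper_force: 0.0
```

Emit:
jog_arm:
  rows:
    - [[0,0,0,0],[0,0,0,0],[0,0,0,0],[0,0,0,0]]
  claw: 0

```text
time_s: 3.2
tcp_pos: [0.6008, -0.3509, 0.0733]
ee_rot: [[-0.999, 0.039, 0.001], [0.039, 0.999, -0.001], [-0.001, -0.001, -1.0]]
wrist_force: [-0.0, 2.0, 4.3]
gripper_width: 0.283
gripper_force: 30.0
```

Run:
```python
from h import *
s=sense();print(s['gripper_width']*87,s['gripper_force'],s['wrist_force'])
go((.56,-.3515,.076),90-2.3)
# blue tray, now visible in scene: heights
im=cv2.imread('pics/t1.png');sc=cv2.imread('pics/s1.png')
bl=lambda i:((cv2.GaussianBlur(i,(3,3),0).astype(int)[...,0]>85)&(i[...,2].astype(int)<i[...,0].astype(int)-45)).astype(np.uint8)
for n,z,ra,rb in(('Bw',.028,(155,165,30,95),(195,165,56,52)),):
    a=blob(bl(im),ra);b=blob(bl(sc),rb); print(n,rect(cast('top',a,z)),rect(cast('scene',b,z)),b.min(0),b.max(0),tri(cv2.minAreaRect(a)[0],cv2.minAreaRect(b)[0]))
a=blob(bl(im),(125,190,26,60));print(rect(cast('top',a,.028)))
```

```text
24.61703767886982 29.957352925557643 [-0.02301981  2.00752088  4.29148136]
tcp [ 0.6008 -0.3509  0.0733] yaw 87.8 turn rad 0.001 shift xyz [ 0.0407 -0.0022 -0.0027] t 3.2 j [-17.  40.  -2.   0. -48. -75.]
Bw [502.8 276.  176.   39.1   1.1] [504.9 279.9 177.   41.4   2.4] [202 176] [243 214] (array([0.50142922, 0.27743559, 0.02879311]), np.float64(0.003894953010367941))
[4.995e+02 3.400e+02 6.600e+01 3.430e+01 2.000e-01]
```

Emit:
jog_arm:
  rows:
    - [[0,0,-0.005,0],[0.012,0,0,0],[0.018,0,0,0],[0.015,0,-0.005,0],[0,0,-0.03,0],[0,0,-0.03,0],[0,0,-0.02,-0.1],[0,0.03,0,0],[-0.005,0.04,0,0],[-0.008,0.04,0,0],[-0.008,0.03,0,0],[0,0.01,0,0],[0,0,0,0],[0,0,0,0]]

```text
time_s: 4.95
tcp_pos: [0.5668, -0.199, 0.1623]
ee_rot: [[-0.998, -0.06, -0.0], [-0.06, 0.998, -0.0], [0.0, -0.0, -1.0]]
wrist_force: [-0.3, -0.5, -1.9]
gripper_width: 0.277
gripper_force: 29.9
```

Run:
```python
from h import *
s=capture('scene')[:,:,::-1];t=capture('top')[:,:,::-1];cv2.imwrite('pics/s2.png',s)
cv2.imwrite('pics/c2.png',np.hstack([cv2.resize(s[170:310,310:450],(392,392)),cv2.resize(t[90:270,310:490],(392,392))]))
print(sense()['wrist_force'],sense()['gripper_force']); go((.5745,-.198,.13),93.8)
```

```text
[-0.61165905 -0.19084423 -1.48943415] 29.935449922923
tcp [ 0.5669 -0.1991  0.1622] yaw 93.4 turn rad -0.007 shift xyz [-0.0077  0.0006  0.0322] t 5.05 j [ -4.  27. -13.   0. -51. -83.]
```

View pics/c2.png

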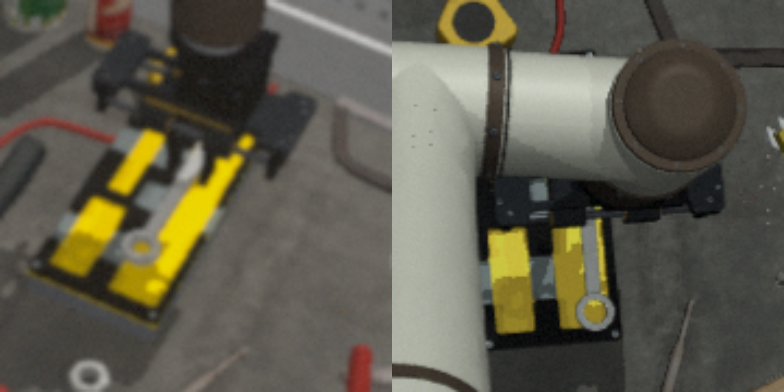

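The scene crop shows the wrench held level over the tray. In the top crop its ring end is at crop (595,328), which is top pixel (403.2,240.6).

Run:
```python
from h import *
print(cast('top',[(403.2,240.6),(402.5,231)],.096), cast('scene',[(360.5,258.5)],.096))
```

```text
[[ 0.44508269 -0.20596424  0.096     ]
 [ 0.46414049 -0.20497558  0.096     ]] [[ 0.46008138 -0.20496215  0.096     ]]
```

Emit:
jog_arm:
  rows:
    - [[-0.0075,0.0005,0,-0.007],[0,0,0.02,0],[0,0,0.02,0],[0,0,0.012,0],[0,0,0.005,0],[0,0,0.003,0],[0,0,0,0],[0,0,0,0]]

```text
time_s: 6.05
tcp_pos: [0.575, -0.1972, 0.1028]
ee_rot: [[-0.998, -0.068, 0.001], [-0.068, 0.998, -0.0], [-0.001, -0.0, -1.0]]
wrist_force: [-0.4, 0.1, -1.5]
gripper_width: 0.28
gripper_force: 29.9
```

Run:
```python
from h import *
print(sense()['wrist_force'],sense()['gripper_force']); go((.5745,-.198,.1013),93.8)
```

```text
[-0.4182836   0.06204361 -1.54418497] 29.93546641431749
tcp [ 0.575  -0.1972  0.1028] yaw 93.9 turn rad 0.002 shift xyz [ 0.0005 -0.0008  0.0015] t 6.05 j [ -4.  31. -15.   0. -44. -82.]
```

Emit:
jog_arm:
  rows:
    - [[0,0,0.0015,0],[0,0,0,0]]

```text
time_s: 6.3
tcp_pos: [0.575, -0.1972, 0.1013]
ee_rot: [[-0.998, -0.068, 0.001], [-0.068, 0.998, -0.0], [-0.001, -0.0, -1.0]]
wrist_force: [-0.7, 0.9, 0.2]
gripper_width: 0.278
gripper_force: 29.9
```

Emit:
jog_arm:
  rows:
    - [[0,0,0,0],[0,0,0,0],[0,0,0,0],[0,0,-0.02,0],[0,0,-0.04,0],[0,0,-0.04,0],[0.04,0.04,0,-0.15],[0,0,0,0]]
  claw: 0.5

```text
time_s: 7.3
tcp_pos: [0.5286, -0.1585, 0.2007]
ee_rot: [[-0.976, -0.217, -0.003], [-0.218, 0.976, 0.001], [0.003, 0.002, -1.0]]
wrist_force: [0.1, -0.8, 0.8]
gripper_width: 0.501
gripper_force: 0.0
```

Run:
```python
from h import *
go((.460,.143,.15),139)
```

```text
tcp [ 0.5286 -0.1585  0.2007] yaw 102.6 turn rad -0.636 shift xyz [-0.1826  0.2496  0.0507] t 7.3 j [  0.  20. -17.  -0. -53. -77.]
```

Emit:
jog_arm:
  rows:
    - [[0,0,0,-0.159],[0,0,0,-0.159],[0,0,0,-0.159],[0,0,0,-0.159],[-0.026,0.0356,0,0],[-0.026,0.0356,0,0],[-0.026,0.0356,0,0],[-0.026,0.0356,0.01,0],[-0.026,0.0356,0.01,0],[-0.026,0.0356,0.015,0],[-0.026,0.0356,0.015,0],[0,0,0,0]]

```text
time_s: 8.8
tcp_pos: [0.4635, 0.1431, 0.1498]
ee_rot: [[-0.654, -0.756, -0.001], [-0.756, 0.654, -0.001], [0.002, 0.0, -1.0]]
wrist_force: [0.1, -0.1, 0.8]
gripper_width: 0.499
gripper_force: 0.0
```

Run:
```python
from h import *
s=capture('scene')[:,:,::-1];cv2.imwrite('pics/s3.png',s);t=capture('top')[:,:,::-1];cv2.imwrite('pics/t3.png',t)
cv2.imwrite('pics/c3.png',np.hstack([cv2.resize(s[170:310,210:450],(672,392)),]))
go((.460,.143,.0735),139)
```

```text
tcp [0.464  0.1413 0.1506] yaw 139.0 turn rad -0.001 shift xyz [0.0014 0.0041 0.0771] t 8.9 j [ 36.  18. -30.   0. -43. -77.]
```

View pics/c3.png

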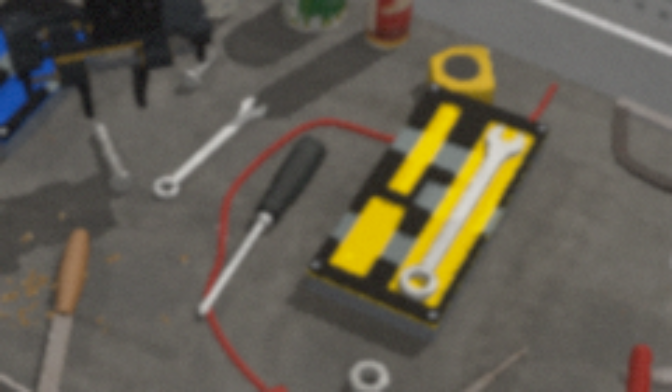

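The wrench lies in its cut-out, with the ring at (418,280) and the jaw at (505,145) both inside the yellow. The long bolt runs from its tip at (98,122) to its head at (125,187). I'll triangulate the bolt ends before gripping.

Run:
```python
from h import *
print(tri((215,225.5),(245,213.6)),tri((246,249),(254.3,236)))
```

```text
(array([0.48398486, 0.18202152, 0.01913473]), np.float64(0.0042930884791385696)) (array([0.43479474, 0.11605133, 0.00788214]), np.float64(0.00029140550113789855))
```

Emit:
jog_arm:
  rows:
    - [[0.0014,0.003,0.02,0],[0,0,0.03,0],[0,0,0.018,0],[0,0,0.006,0],[0,0,0.003,0],[0,0,0,0]]

```text
time_s: 9.65
tcp_pos: [0.461, 0.1419, 0.0743]
ee_rot: [[-0.657, -0.754, 0.001], [-0.754, 0.657, 0.001], [-0.001, -0.0, -1.0]]
wrist_force: [-0.2, 0.2, 0.5]
gripper_width: 0.5
gripper_force: 0.0
```

Emit:
jog_arm:
  rows:
    - [[0,0,0,0],[0,0,0,0],[0,0,0,0],[0,0,0,0]]
  claw: 0

```text
time_s: 10.15
tcp_pos: [0.4606, 0.1421, 0.074]
ee_rot: [[-0.657, -0.754, 0.0], [-0.754, 0.657, 0.0], [-0.0, -0.0, -1.0]]
wrist_force: [-1.7, -0.1, 2.3]
gripper_width: 0.221
gripper_force: 29.6
```

Emit:
jog_arm:
  rows:
    - [[0,0,-0.03,0.1],[0,0,-0.04,0.17],[0,0,-0.02,0.17],[0,0,0,0.17],[0,0,0,0.179],[0,-0.04,0,0],[0,-0.05,0,0],[0,-0.05,0,0],[0,-0.05,0,0],[0,-0.04,0,0],[0,-0.02,0,0],[0,0,0,0],[0,0,0,0]]

```text
time_s: 11.78
tcp_pos: [0.4765, -0.1072, 0.1636]
ee_rot: [[-0.998, -0.065, -0.0], [-0.065, 0.998, 0.0], [0.0, 0.0, -1.0]]
wrist_force: [0.3, -0.6, -0.1]
gripper_width: 0.22
gripper_force: 29.6
```

Run:
```python
from h import *
s=capture('scene')[:,:,::-1];t=capture('top')[:,:,::-1];cv2.imwrite('pics/s4.png',s)
cv2.imwrite('pics/c4.png',np.hstack([cv2.resize(s[170:310,280:420],(392,392)),cv2.resize(t[130:310,270:450],(392,392))]))
print(sense()['gripper_width']*87,sense()['gripper_force']); go((.490,-.136,.14),93.8)
```

```text
19.429933787757516 29.56839901395142
tcp [ 0.4767 -0.1068  0.1637] yaw 93.8 turn rad -0.0 shift xyz [-0.0113 -0.03    0.0237] t 11.88 j [  6.  17. -28.  -0. -45. -93.]
```

View pics/c4.png

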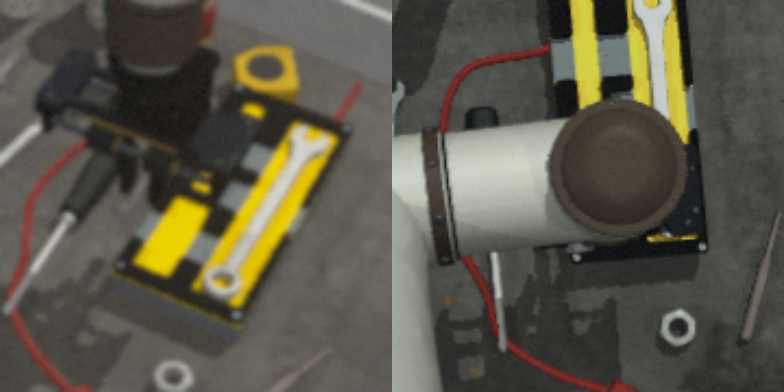

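The large wrench sits well in its cut-out in both crops. The held bolt's head shows at top-crop (578,247).

Run:
```python
from h import *
t=cv2.imread('pics/c4.png')  
print(cast('top',[(355.4,244.5)],.1))
x=t[225:275,540:620]; print(x.max(2)[::3,::5])
```

```text
[[ 0.438567   -0.11065794  0.1       ]]
[[128 120 110 102  97  98  96  82  75  63  72  73  73  71  74  64]
 [117 110 108 105 100  94  95  91  78  66  62  69  72  74  72  74]
 [108 104 103 104 102  98  98  98  85  73  71  55  61  68  70  74]
 [100 102  99  97  95  97  93  91  85  81  70  81  59  53  63  62]
 [ 95  95  90  92  90  87  86  87  84  79  76  63  66  66  60  61]
 [ 85  87  84  82  84  81  74  75  70  60  57  52  59  60  61  59]
 [ 74  71  67  59  53  51  57  74  72  37  38  38  42  45  43  38]
 [ 44  36  37  31  27  30  76  97 106  69  53  29  26  25  25  25]
 [ 34  36  61  58  42  54  81 100 101  91  60  26  17  20  16  19]
 [ 44  46  70  58  40  45  61  81  62  38  29  22  20  20  21  19]
 [ 47  45  64  61  42  44  33 125  57  19  19  20  23  22  21  20]
 [ 51  47  66  67  44  40  34 120  82  18  21  20  19  20  21  19]
 [ 55  55  70  71  47  42  36  59  34  24  26  32  30  34  39  38]
 [ 54  52  67  72  43  44  54  38  42  54  47  52  50  48  45  49]
 [ 54  54  67  68  48  44  49  49  51  51  52  50  49  48  48  48]
 [ 53  52  70  69  55  46  48  51  52  52  49  47  46  51  46  47]
 [ 55  51  73  70  56  45  46  52  51  49  48  48  49  52  49  47]]
```

Emit:
jog_arm:
  rows:
    - [[-0.006,-0.015,0,0],[-0.0053,-0.015,0,0],[0,0,0.02,0],[0,0,0.02,0],[0,0,0.012,0],[0,0,0.005,0],[0,0,0.003,0],[0,0,0,0],[0,0,0,0]]

```text
time_s: 13.0
tcp_pos: [0.4903, -0.1367, 0.1043]
ee_rot: [[-0.998, -0.065, 0.001], [-0.065, 0.998, -0.0], [-0.001, -0.0, -1.0]]
wrist_force: [0.0, 0.2, -0.7]
gripper_width: 0.219
gripper_force: 29.6
```

Run:
```python
from h import *
print(sense()['wrist_force'],sense()['gripper_force']); go((.490,-.136,.102),93.8)
```

```text
[ 0.04989467  0.22213278 -0.73871522] 29.56852316041477
tcp [ 0.4903 -0.1367  0.1043] yaw 93.7 turn rad -0.001 shift xyz [0.0003 0.0007 0.0023] t 13.0 j [  3.  24. -29.   0. -37. -89.]
```

Emit:
jog_arm:
  rows:
    - [[0,0.0005,0.0022,0],[0,0,0,0]]

```text
time_s: 13.25
tcp_pos: [0.4903, -0.1362, 0.102]
ee_rot: [[-0.998, -0.065, 0.001], [-0.065, 0.998, -0.0], [-0.001, -0.0, -1.0]]
wrist_force: [-0.8, -0.3, 1.8]
gripper_width: 0.22
gripper_force: 29.6
```

Emit:
jog_arm:
  rows:
    - [[0,0,0,0],[0,0,0,0],[0,0,0,0],[0,0,-0.02,0],[0,0,-0.04,0],[0,0,-0.03,0],[0,0,0,0.18],[0,0,0,0.18],[0,0,0,0]]
  claw: 0.45

```text
time_s: 14.38
tcp_pos: [0.4898, -0.1362, 0.1915]
ee_rot: [[-0.957, 0.289, -0.0], [0.289, 0.957, 0.0], [0.0, 0.0, -1.0]]
wrist_force: [-0.4, -0.1, -0.7]
gripper_width: 0.449
gripper_force: 0.0
```

Run:
```python
from h import *
go((.4132,-.2997,.15),73)
```

```text
tcp [ 0.4898 -0.1362  0.1915] yaw 73.2 turn rad 0.004 shift xyz [ 0.0254 -0.1787  0.0415] t 14.38 j [   3.   17.  -24.   -0.  -50. -110.]
```

Emit:
jog_arm:
  rows:
    - [[0.005,-0.0357,0,0],[0.005,-0.0357,0,0],[0.005,-0.0357,0.01,0],[0.005,-0.0357,0.015,0],[0.0054,-0.0359,0.015,0],[0,0,0,0]]

```text
time_s: 15.12
tcp_pos: [0.4119, -0.3011, 0.15]
ee_rot: [[-0.957, 0.292, -0.003], [0.292, 0.957, 0.001], [0.004, 0.0, -1.0]]
wrist_force: [0.9, 0.2, 1.2]
gripper_width: 0.452
gripper_force: 0.0
```

Run:
```python
from h import *
s=capture('scene')[:,:,::-1];t=capture('top')[:,:,::-1];cv2.imwrite('pics/s5.png',s);cv2.imwrite('pics/t5.png',t)
cv2.imwrite('pics/c5.png',np.hstack([cv2.resize(s[190:340,300:450],(392,392),interpolation=cv2.INTER_CUBIC),cv2.resize(t[110:290,310:490],(392,392),interpolation=cv2.INTER_CUBIC)]))
go((.4132,-.2997,.0715),73)
```

```text
tcp [ 0.4136 -0.3001  0.1514] yaw 73.2 turn rad 0.003 shift xyz [0.0005 0.0002 0.0799] t 15.22 j [-18.  20. -26.   0. -44. -89.]
```

View pics/c5.png

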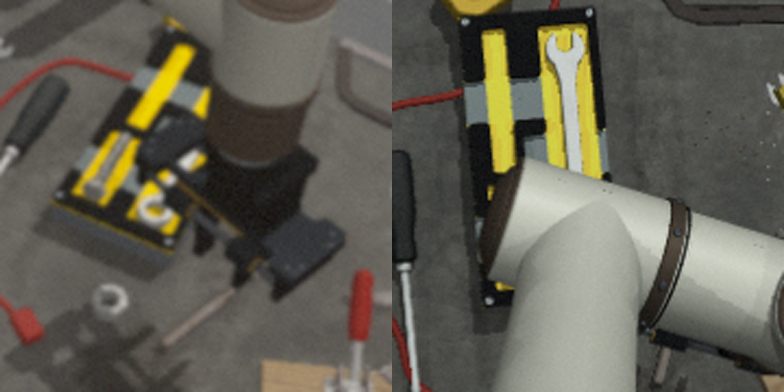

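The long bolt lies in its cut-out at scene crop (112,165), and the wrench jaw is inside at top-crop (565,45). The gripper is over the punch, whose near end is at scene crop (165,343). I'll check its height against the top view.

Run:
```python
from h import *
print(tri((431.5,285),(363.1,321.3)))
```

```text
(array([ 0.3521204 , -0.27990693,  0.00970615]), np.float64(0.0003405368431774206))
```

Emit:
jog_arm:
  rows:
    - [[0,0,0.03,0],[0,0,0.03,0],[0,0,0.013,0],[0,0,0.004,0],[0,0,0.0025,0],[0,0,0,0]]

```text
time_s: 15.98
tcp_pos: [0.4142, -0.2999, 0.0728]
ee_rot: [[-0.957, 0.291, 0.001], [0.291, 0.957, -0.001], [-0.002, -0.0, -1.0]]
wrist_force: [-0.9, -0.1, -0.6]
gripper_width: 0.455
gripper_force: 0.0
```

Emit:
jog_arm:
  rows:
    - [[0,0,0,0],[0,0,0,0],[0,0,0,0],[0,0,0,0],[0,0,0,0]]
  claw: 0

```text
time_s: 16.6
tcp_pos: [0.4137, -0.2999, 0.0721]
ee_rot: [[-0.957, 0.291, 0.0], [0.291, 0.957, -0.0], [-0.0, -0.0, -1.0]]
wrist_force: [-1.1, 0.7, 1.2]
gripper_width: 0.117
gripper_force: 30.0
```

Run:
```python
from h import *
print(sense()['gripper_width']*87,sense()['gripper_force']); go((.628,-.1265,.17),93.8)
```

```text
10.219236780297882 29.998532216995955
tcp [ 0.4137 -0.2999  0.0721] yaw 73.1 turn rad -0.361 shift xyz [-0.2253  0.1588 -0.0979] t 16.6 j [-18.  27. -30.   0. -33. -89.]
```

Emit:
jog_arm:
  rows:
    - [[0,0,-0.02,0],[0,0,-0.04,0],[0,0,-0.04,0],[0,0,0,-0.18],[0,0,0,-0.181],[-0.032,0.0226,0,0],[-0.032,0.0226,0,0],[-0.032,0.0226,0,0],[-0.032,0.0226,0,0],[-0.032,0.0226,0,0],[-0.032,0.0226,0,0],[-0.032,0.0226,0,0],[0,0,0,0],[0,0,0,0]]

```text
time_s: 18.35
tcp_pos: [0.626, -0.1273, 0.1713]
ee_rot: [[-0.998, -0.066, -0.002], [-0.066, 0.998, 0.0], [0.002, 0.0, -1.0]]
wrist_force: [-0.6, -0.2, -0.2]
gripper_width: 0.118
gripper_force: 30.0
```

Run:
```python
from h import *
s=capture('scene')[:,:,::-1];t=capture('top')[:,:,::-1]
cv2.imwrite('pics/c6.png',np.hstack([cv2.resize(s[170:310,310:450],(392,392),interpolation=cv2.INTER_CUBIC),cv2.resize(t[90:270,310:490],(392,392),interpolation=cv2.INTER_CUBIC)]))
go((.628,-.1265,.13),93.8)
```

```text
tcp [ 0.6258 -0.1279  0.1718] yaw 93.7 turn rad -0.001 shift xyz [-0.0023  0.0013  0.0418] t 18.45 j [  3.  29.  -6.  -0. -55. -89.]
```

View pics/c6.png

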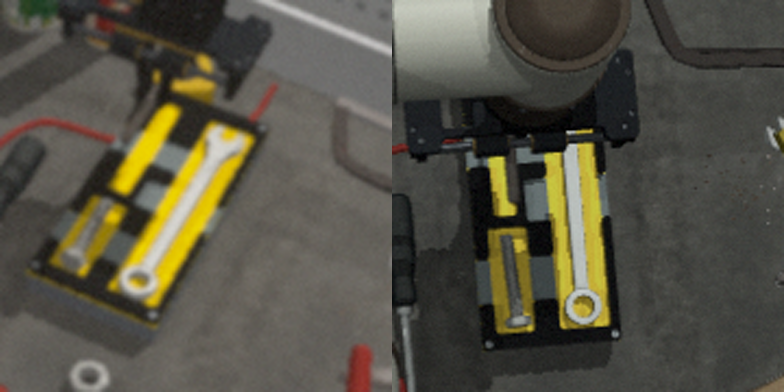

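The long bolt is inside its cut-out at top-crop (512,280). The held punch's near end shows at top-crop (510,212), pixel (364.2,187.3).

Run:
```python
from h import *
print(cast('top',[(364.2,187.3)],.106)); print(proj('scene',(.561,-.132,.105)))
c=cv2.imread('pics/c6.png')[170:225:4,492:532:3]; print(c.max(2))
```

```text
[[ 0.55071971 -0.12948908  0.106     ]]
[[354.95919764 220.15873544]]
[[194 198 195 201 153  67  64  65  45  23  21  20  18  19]
 [194 197 198 201 156  68  64  67  54  22  19  22  18  18]
 [177 200 197 197 192  80  65  63  53  25  17  18  26  31]
 [159 196 198 199 189  81  59  68  57  27  23  57  60  62]
 [139 194 196 196 190  98  63  67  58  30  31  86 111 112]
 [134 191 195 195 192 108  63  67  63  34  27  81 104 109]
 [ 73 123 189 197 194 110  62  66  60  35  18  77 103 101]
 [ 66 124 158 195 194 127  62  64  59  38  13  73 106 102]
 [ 57 118 144 195 199 183 106  65  39  25  15  62 100 102]
 [ 46 119 145 195 197 199 204 169  87  14  16  46  96 102]
 [ 28 112 146 194 199 197 198 187 100  18   9  36  95 106]
 [ 26  98 134 184 186 184 185 170  58  22  16  35  95 103]
 [ 17  16  18  23  26  25  21  20  17  17  16  13  91 102]
 [ 11  14  16  12  13  10  13  16  21  17  16  13  20  31]]
```

Emit:
jog_arm:
  rows:
    - [[-0.0045,0.001,0,0],[0,0,0.025,0],[0,0,0.025,0],[0,0,0.012,0],[0,0,0.005,0],[0,0,0.002,0],[0,0,0,0],[0,0,0,0]]

```text
time_s: 19.45
tcp_pos: [0.6316, -0.1259, 0.1038]
ee_rot: [[-0.998, -0.066, 0.001], [-0.066, 0.998, -0.0], [-0.001, -0.0, -1.0]]
wrist_force: [-0.3, -0.5, 0.1]
gripper_width: 0.118
gripper_force: 30.0
```

Run:
```python
from h import *
print(sense()['wrist_force'],sense()['gripper_force']); go((.630,-.1265,.100),93.8)
```

```text
[-0.27625287 -0.49218733  0.06676381] 29.997888458892703
tcp [ 0.6316 -0.1259  0.1038] yaw 93.8 turn rad -0.0 shift xyz [ 0.0016 -0.0004  0.0038] t 19.45 j [  3.  34.  -9.   0. -47. -89.]
```

Emit:
jog_arm:
  rows:
    - [[0.001,0,0.0025,0],[0,0,0.001,0],[0,0,0,0]]

```text
time_s: 19.82
tcp_pos: [0.6301, -0.126, 0.1001]
ee_rot: [[-0.998, -0.066, -0.0], [-0.066, 0.998, -0.0], [0.0, -0.0, -1.0]]
wrist_force: [-2.7, 0.7, 5.5]
gripper_width: 0.117
gripper_force: 30.0
```

Emit:
jog_arm:
  rows:
    - [[0,0,0,0],[0,0,0,0],[0,0,0,0],[0,0,-0.02,0],[0,0,-0.04,0],[0,0,-0.03,0],[0,0,0,0.07],[0,0,0,0.063],[0,0,0,0]]
  claw: 0.4

```text
time_s: 20.95
tcp_pos: [0.6301, -0.126, 0.1894]
ee_rot: [[-0.998, 0.066, -0.0], [0.066, 0.998, 0.0], [0.0, 0.0, -1.0]]
wrist_force: [-1.0, 0.5, -1.3]
gripper_width: 0.402
gripper_force: 0.0
```

Run:
```python
from h import *
go((.529,.072,.15),86)
```

```text
tcp [ 0.6301 -0.126   0.1894] yaw 86.2 turn rad 0.003 shift xyz [0.1147 0.1905 0.0394] t 20.95 j [  3.  28.  -5.  -0. -57. -97.]
```

Emit:
jog_arm:
  rows:
    - [[0.0232,0.0382,0,0],[0.0232,0.0382,0,0],[0.0232,0.0382,0.01,0],[0.0232,0.0382,0.015,0],[0.023,0.0382,0.015,0],[0,0,0,0]]

```text
time_s: 21.7
tcp_pos: [0.5258, 0.0741, 0.1485]
ee_rot: [[-0.998, 0.062, -0.003], [0.062, 0.998, -0.001], [0.003, -0.001, -1.0]]
wrist_force: [0.1, 0.1, 0.5]
gripper_width: 0.399
gripper_force: 0.0
```

Run:
```python
from h import *
s=capture('scene')[:,:,::-1];t=capture('top')[:,:,::-1]
cv2.imwrite('pics/c7.png',np.hstack([cv2.resize(s[170:310,240:410],(476,392),interpolation=cv2.INTER_CUBIC),cv2.resize(t[105:275,310:450],(323,392),interpolation=cv2.INTER_CUBIC)]))
go((.528,.0725,.0713),86)
```

```text
tcp [0.5278 0.0727 0.1496] yaw 86.3 turn rad 0.005 shift xyz [-0.0003 -0.0002  0.0783] t 21.8 j [  25.   22.  -23.    0.  -45. -119.]
```

View pics/c7.png

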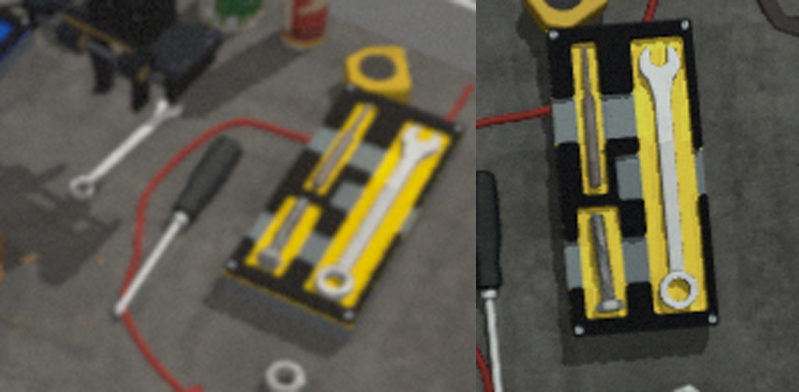

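All three yellow-kit parts lie inside their cut-outs: punch at (592,118), bolt at (603,265), wrench at (668,170). Next is the small wrench.

Emit:
jog_arm:
  rows:
    - [[0,0,0.03,0],[0,0,0.03,0],[0,0,0.012,0],[0,0,0.004,0],[0,0,0.0025,0],[0,0,0,0]]

```text
time_s: 22.55
tcp_pos: [0.528, 0.0724, 0.0718]
ee_rot: [[-0.998, 0.067, 0.001], [0.067, 0.998, 0.001], [-0.001, 0.001, -1.0]]
wrist_force: [-0.5, -0.0, 0.0]
gripper_width: 0.4
gripper_force: 0.0
```

Emit:
jog_arm:
  rows:
    - [[0,0,0,0],[0,0,0,0],[0,0,0,0],[0,0,0,0],[0,0,0,0]]
  claw: 0

```text
time_s: 23.18
tcp_pos: [0.5276, 0.0725, 0.0714]
ee_rot: [[-0.998, 0.067, 0.0], [0.067, 0.998, 0.0], [-0.0, 0.0, -1.0]]
wrist_force: [-1.0, 0.8, 3.1]
gripper_width: 0.192
gripper_force: 30.0
```

Run:
```python
from h import *
print(sense()['gripper_width']*87,sense()['gripper_force']); go((.503,.2765,.17),92.5)
```

```text
16.72847968001409 29.958218102547107
tcp [0.5276 0.0725 0.0714] yaw 86.2 turn rad -0.111 shift xyz [ 0.0157  0.2049 -0.0986] t 23.18 j [  25.   29.  -27.    0.  -34. -119.]
```

Emit:
jog_arm:
  rows:
    - [[0,0,-0.02,0],[0,0,-0.04,0],[0,0,-0.035,-0.055],[0,0,0,-0.06],[0.0026,0.034,0,0],[0.0026,0.034,0,0],[0.0026,0.034,0,0],[0.0026,0.034,0,0],[0.0026,0.034,0,0],[0.0026,0.034,0,0],[0,0,0,0],[0,0,0,0]]

```text
time_s: 24.68
tcp_pos: [0.5017, 0.2748, 0.1654]
ee_rot: [[-0.999, -0.048, -0.001], [-0.048, 0.999, -0.001], [0.001, -0.001, -1.0]]
wrist_force: [-0.0, -0.5, -1.2]
gripper_width: 0.192
gripper_force: 29.9
```

Run:
```python
from h import *
s=capture('scene')[:,:,::-1];t=capture('top')[:,:,::-1]
cv2.imwrite('pics/c8.png',np.hstack([cv2.resize(s[150:260,180:320],(499,392),interpolation=cv2.INTER_CUBIC),cv2.resize(t[150:290,100:200],(280,392),interpolation=cv2.INTER_CUBIC)]))
go((.5025,.2765,.13),92.7)
```

```text
tcp [0.502  0.2743 0.1657] yaw 92.7 turn rad -0.0 shift xyz [-0.0006  0.0021  0.0357] t 24.77 j [  45.   24.  -17.   -0.  -49. -132.]
```

View pics/c8.png

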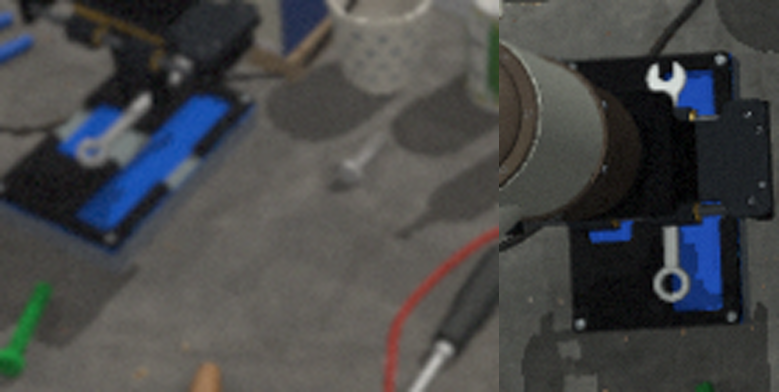

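Both wrench ends are visible, the jaw at top-crop (660,58) and the ring end at (672,300). I'll compare their midpoint with the TCP.

Run:
```python
from h import *
c=cast('top',[(157.9,170.7),(161.4,257.3)],.1); print(c,c.mean(0),np.linalg.norm(c[0]-c[1]))
s=cast('top',[(100+221/2.8,150+59/2.8),(100+234/2.8,150+317/2.8),(100+80/2.8,150+322/2.8)],.035); print(s,'screw axis deg',np.degrees(np.arctan2(*(s[0]-s[1])[[1,0]])))
```

```text
[[0.59028289 0.27865342 0.1       ]
 [0.41849465 0.27135029 0.1       ]] [0.50438877 0.27500186 0.1       ] 0.17194340866466232
[[0.60008329 0.25322374 0.035     ]
 [0.40614357 0.24352139 0.035     ]
 [0.40378712 0.35958389 0.035     ]] screw axis deg 2.863985309783979
```

Emit:
jog_arm:
  rows:
    - [[0.001,0.0015,0,0],[0,0,0.025,0],[0,0,0.02,0],[0,0,0.012,0],[0,0,0.005,0],[0,0,0.003,0],[0,0,0,0],[0,0,0,0]]

```text
time_s: 25.78
tcp_pos: [0.5013, 0.277, 0.1016]
ee_rot: [[-0.999, -0.048, 0.001], [-0.048, 0.999, 0.001], [-0.001, 0.001, -1.0]]
wrist_force: [-0.1, 1.2, 0.1]
gripper_width: 0.192
gripper_force: 29.9
```

Run:
```python
from h import *
print(sense()['wrist_force'],sense()['gripper_force']); go((.501,.276,.0995),92.8)
```

```text
[-0.07077233  1.16543031  0.1392545 ] 29.90623566598515
tcp [0.5013 0.277  0.1016] yaw 92.7 turn rad -0.001 shift xyz [ 0.0004 -0.001   0.0021] t 25.77 j [  45.   29.  -20.    0.  -41. -132.]
```

Emit:
jog_arm:
  rows:
    - [[0,-0.0005,0.002,0],[0,0,0,0]]

```text
time_s: 26.02
tcp_pos: [0.5013, 0.2765, 0.0994]
ee_rot: [[-0.999, -0.048, 0.001], [-0.048, 0.999, 0.001], [-0.001, 0.001, -1.0]]
wrist_force: [-0.0, 0.3, 1.3]
gripper_width: 0.193
gripper_force: 29.9
```

Emit:
jog_arm:
  rows:
    - [[0,0,0,0],[0,0,0,0],[0,0,0,0],[0,0,-0.02,0],[0,0,-0.04,0],[0,0,-0.03,0],[0,0,0,0.065],[0,0,0,0]]
  claw: 0.4

```text
time_s: 27.02
tcp_pos: [0.501, 0.2762, 0.1893]
ee_rot: [[-1.0, 0.017, 0.0], [0.017, 1.0, 0.0], [-0.0, 0.0, -1.0]]
wrist_force: [0.3, -0.7, -0.5]
gripper_width: 0.401
gripper_force: 0.0
```

Run:
```python
from h import *
go((.618,.1415,.15),89.2)
```

```text
tcp [0.501  0.2762 0.1893] yaw 89.0 turn rad -0.003 shift xyz [-0.1189 -0.1331  0.0393] t 27.02 j [  45.   22.  -15.   -0.  -52. -136.]
```

Emit:
jog_arm:
  rows:
    - [[-0.0237,-0.0266,0,0],[-0.0237,-0.0266,0,0],[-0.0237,-0.0266,0.01,0],[-0.0237,-0.0266,0.015,0],[-0.0237,-0.0266,0.015,0],[0,0,0,0]]

```text
time_s: 27.78
tcp_pos: [0.6173, 0.139, 0.1464]
ee_rot: [[-1.0, 0.02, -0.004], [0.02, 1.0, -0.002], [0.004, -0.002, -1.0]]
wrist_force: [-0.4, -0.3, 0.2]
gripper_width: 0.399
gripper_force: 0.0
```

Run:
```python
from h import *
s=capture('scene')[:,:,::-1];t=capture('top')[:,:,::-1]
s1=cv2.imread('pics/s1.png')
cv2.imwrite('pics/c9.png',np.hstack([cv2.resize(s[150:260,180:320],(445,350),interpolation=cv2.INTER_CUBIC),cv2.resize(t[130:290,100:260],(350,350),interpolation=cv2.INTER_CUBIC)]))
# short bolt in pre-move views
m=lambda i:(i.max(2).astype(int)>cv2.medianBlur(i.max(2),31).astype(int)+14).astype(np.uint8)
a=blob(m(cv2.imread('pics/top0.png')),(222,140,22,45)); b=blob(m(s1),(268,180,25,26)); print(b.min(0),b.max(0),rect(cast('scene',b,.008)),rect(cast('top',a,.008)))
print(tri(cv2.minAreaRect(a)[0],cv2.minAreaRect(b)[0]))
go((.618,.1415,.073),89.2)
```

```text
[276 187] [287 198] [626.6 153.1  52.6  17.    6.4] [ 6.216e+02  1.420e+02  5.470e+01  1.940e+01 -2.000e-01]
(array([0.61729593, 0.14236128, 0.0217132 ]), np.float64(0.006016642427550619))
tcp [0.617  0.141  0.1482] yaw 89.0 turn rad -0.003 shift xyz [-0.001   0.0005  0.0752] t 27.88 j [  27.   30.   -9.   -0.  -51. -118.]
```

View pics/c9.png

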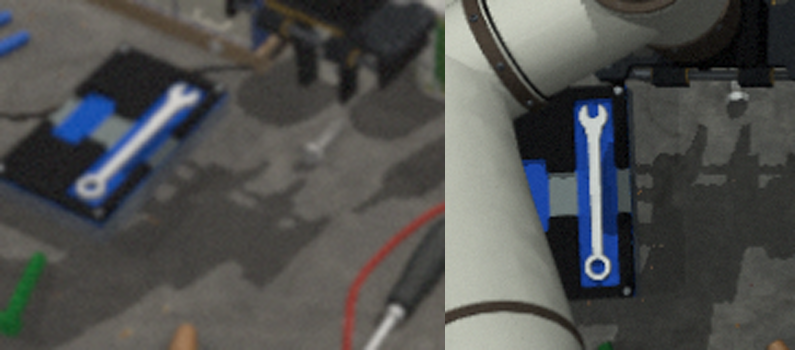

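The small wrench lies in its cut-out at top-crop (596,190). The short bolt's head is at scene crop (312,148). I'll triangulate the head and tip.

Run:
```python
from h import *
print(tri((234,172),(278.2,196.5)),tri((232.8,151),(287.5,185.5)),proj('scene',[(.6,.1415,.01),(.65,.142,.008)]))
```

```text
(array([0.59768483, 0.14191047, 0.0173382 ]), np.float64(0.005735416929721145)) (array([0.64217435, 0.14068339, 0.0283329 ]), np.float64(0.0009248414257533498)) [[279.77009073 197.84151774]
 [288.83139496 188.72257765]]
```

Emit:
jog_arm:
  rows:
    - [[-0.001,0.0005,0.03,0],[0,0,0.025,0],[0,0,0.013,0],[0,0,0.005,0],[0,0,0.0025,0],[0,0,0,0]]

```text
time_s: 28.62
tcp_pos: [0.6186, 0.142, 0.0742]
ee_rot: [[-1.0, 0.017, 0.001], [0.017, 1.0, 0.001], [-0.001, 0.001, -1.0]]
wrist_force: [-0.5, 0.2, 1.2]
gripper_width: 0.402
gripper_force: 0.0
```

Emit:
jog_arm:
  rows:
    - [[0,0,0,0],[0,0,0,0],[0,0,0,0],[0,0,0,0],[0,0,0,0]]
  claw: 0

```text
time_s: 29.25
tcp_pos: [0.6186, 0.1419, 0.074]
ee_rot: [[-1.0, 0.017, 0.001], [0.017, 1.0, 0.0], [-0.001, 0.0, -1.0]]
wrist_force: [-0.4, 1.3, 2.3]
gripper_width: 0.185
gripper_force: 29.1
```

Run:
```python
from h import *
print(sense()['gripper_width']*87,sense()['gripper_force']); go((.496,.3392,.17),92.8)
```

```text
16.058554535625866 29.11356936681841
tcp [0.6186 0.1419 0.074 ] yaw 89.0 turn rad -0.066 shift xyz [ 0.1128  0.203  -0.096 ] t 29.25 j [  28.   35.  -12.    0.  -43. -118.]
```

Emit:
jog_arm:
  rows:
    - [[0,0,-0.02,0],[0,0,-0.04,0],[0,0,-0.03,-0.066],[0.0188,0.0338,0,0],[0.0188,0.0338,0,0],[0.0188,0.0338,0,0],[0.0188,0.0338,0,0],[0.0188,0.0338,0,0],[0.0188,0.0338,0,0],[0,0,0,0],[0,0,0,0]]

```text
time_s: 30.62
tcp_pos: [0.4956, 0.3384, 0.1631]
ee_rot: [[-0.999, -0.049, -0.001], [-0.049, 0.999, -0.001], [0.001, -0.001, -1.0]]
wrist_force: [0.1, -1.1, 0.8]
gripper_width: 0.188
gripper_force: 29.1
```

Run:
```python
from h import *
s=capture('scene')[:,:,::-1];t=capture('top')[:,:,::-1]
cv2.imwrite('pics/c10.png',np.hstack([cv2.resize(s[130:240,160:300],(445,350),interpolation=cv2.INTER_CUBIC),cv2.resize(t[150:290,80:200],(300,350),interpolation=cv2.INTER_CUBIC)]))
print(sense()['gripper_width']*87,sense()['gripper_force']);go((.496,.3392,.102),92.8)
```

```text
16.526734650539353 29.13765220577261
tcp [0.4961 0.3379 0.1633] yaw 92.7 turn rad -0.001 shift xyz [-0.      0.0013  0.0613] t 30.73 j [  50.   26.  -13.   -0.  -51. -137.]
```

View pics/c10.png

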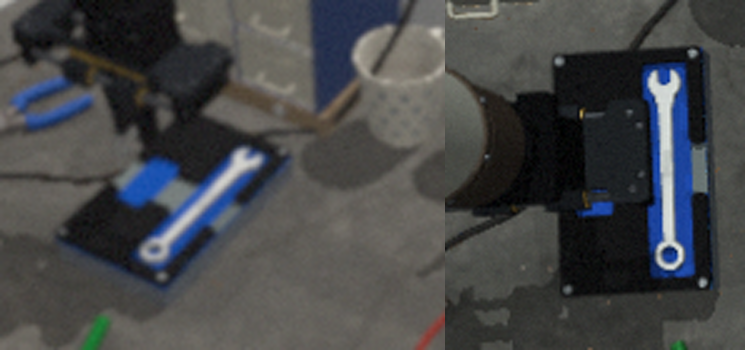

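The small wrench is well seated at (665,170). The held short bolt is hidden behind the gripper, but the grip reads 16 mm and 29 N. I'll lower it.

Emit:
jog_arm:
  rows:
    - [[0,0.001,0.02,0],[0,0,0.02,0],[0,0,0.013,0],[0,0,0.005,0],[0,0,0.002,0],[0,0,0,0],[0,0,0,0]]

```text
time_s: 31.6
tcp_pos: [0.4959, 0.3401, 0.1042]
ee_rot: [[-0.999, -0.049, 0.001], [-0.049, 0.999, 0.001], [-0.001, 0.001, -1.0]]
wrist_force: [0.7, -0.1, -0.2]
gripper_width: 0.19
gripper_force: 29.1
```

Run:
```python
from h import *
print(sense()['wrist_force'],sense()['gripper_force']); go((.496,.3392,.102),92.8)
```

```text
[ 0.71825618 -0.07263744 -0.20382131] 29.13768419981352
tcp [0.4959 0.3401 0.1042] yaw 92.8 turn rad 0.0 shift xyz [-0.0001 -0.0009  0.0022] t 31.6 j [  50.   31.  -16.    0.  -44. -137.]
```

Emit:
jog_arm:
  rows:
    - [[0,-0.0008,0.002,0],[0,0,0,0]]

```text
time_s: 31.85
tcp_pos: [0.4959, 0.3393, 0.102]
ee_rot: [[-0.999, -0.049, 0.001], [-0.049, 0.999, 0.001], [-0.001, 0.001, -1.0]]
wrist_force: [-0.4, 1.5, 1.0]
gripper_width: 0.183
gripper_force: 29.1
```

Emit:
jog_arm:
  rows:
    - [[0,0,0,0],[0,0,0,0],[0,0,0,0],[0,0,-0.02,0],[0,0,-0.04,0],[0,0,-0.04,0],[0,-0.05,-0.02,0],[0,-0.05,0,0],[0,-0.05,0,0],[0,-0.05,0,0],[0,-0.03,0,0],[0,0,0,0]]
  claw: 0.4

```text
time_s: 33.35
tcp_pos: [0.5067, 0.1075, 0.2216]
ee_rot: [[-0.999, -0.046, -0.0], [-0.046, 0.999, -0.0], [0.0, -0.0, -1.0]]
wrist_force: [-0.4, -0.0, -0.7]
gripper_width: 0.4
gripper_force: 0.0
```

Run:
```python
from h import *
s=capture('scene')[:,:,::-1];t=capture('top')[:,:,::-1];cv2.imwrite('pics/t11.png',t)
cv2.imwrite('pics/c11.png',np.hstack([cv2.resize(s[130:240,160:300],(445,350),interpolation=cv2.INTER_CUBIC),cv2.resize(t[150:290,80:200],(300,350),interpolation=cv2.INTER_CUBIC)]))
```

```text
(no output)
```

View pics/c11.png

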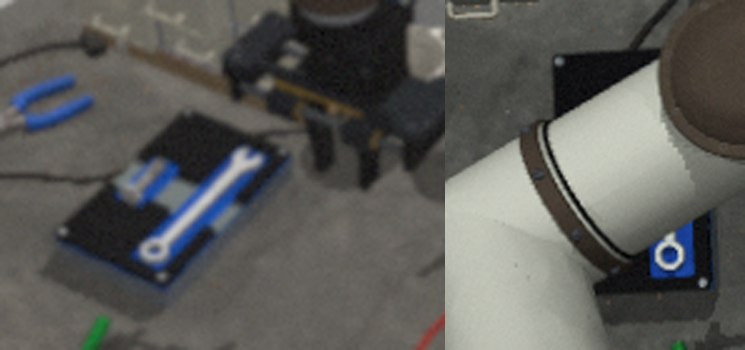

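The short bolt appears in its cut-out at scene crop (148,180). I'll move the arm aside for a final look from the top.

Emit:
jog_arm:
  rows:
    - [[0,-0.05,-0.01,0],[0,-0.05,0,0],[0,-0.05,0,0],[0,-0.05,0,0],[0,-0.05,0,0],[0,-0.05,0,0],[0,-0.05,0,0],[0,-0.05,0,0],[0,0,0,0]]

```text
time_s: 34.58
tcp_pos: [0.5271, -0.2921, 0.2307]
ee_rot: [[-0.999, -0.046, -0.0], [-0.046, 0.999, -0.0], [0.0, -0.0, -1.0]]
wrist_force: [-0.3, 0.1, -0.2]
gripper_width: 0.4
gripper_force: 0.0
```

Run:
```python
from h import *
s=capture('scene')[:,:,::-1];t=capture('top')[:,:,::-1];cv2.imwrite('pics/t12.png',t)
cv2.imwrite('pics/c12.png',np.hstack([cv2.resize(s[160:230,185:255],(350,350),interpolation=cv2.INTER_CUBIC),cv2.resize(t[155:275,110:200],(262,350),interpolation=cv2.INTER_CUBIC),cv2.resize(t[100:300,335:425],(157,350),interpolation=cv2.INTER_CUBIC)]))
```

```text
(no output)
```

View pics/c12.png

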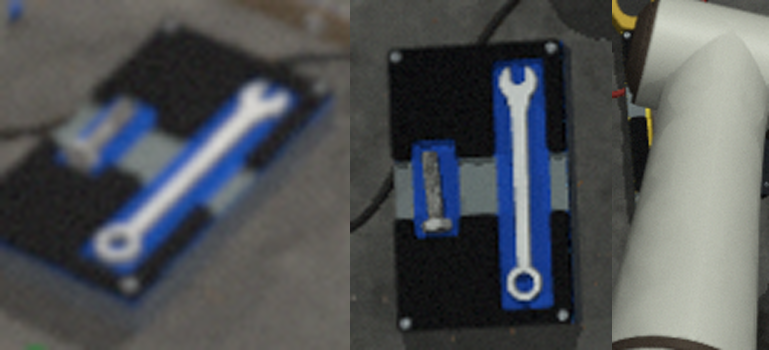

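Top crop: the short bolt (433,190) and small wrench (520,180) are both fully inside their blue cut-outs. The yellow kit was confirmed in c7, and nothing has touched it since.

```bash
python3 -c "
from station import *
print(finish_job())"
```

```text
the job is handed in; nothing more can be done
None
```

I laid all five parts in their cut-outs, let go of them and handed the job in at about 35 s. The last camera views showed both kits complete; I left the nut and the green bolt alone.

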